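# Clear the resist syringe and hold the spin coater lid open

### The arm

A 6-joint arm with a two-finger parallel gripper is mounted at the origin on the work surface. World frame = base frame: x ahead of the robot, y to its left, z up, the work surface at z = 0. Lengths are in m, angles in degrees, forces in N, time in s.
With the tool pointing down it reaches from about 0.375 to 0.975 m from the base axis. Payload 3.8 kg.
Tool frame: the origin (TCP) lies between the finger pads; the fingertips stand 25 mm ahead of it and the grasp point (between the pads) lies 6 mm ahead of it (arm.tcp_to_tips is the distance from the TCP to the fingertips, in m); z points along the fingers, y is the line along which they close (so a half turn about z gives the same grasp; the last joint's range is limited). The gripper opens to 88 mm and grips with 3 to 60 N. Pads are 18 mm wide; open, the fingers measure 123 mm over their backs; the gripper's body (75 mm by 187 mm) begins 45 mm behind the grasp point.
Start: joints at [63.776, 15.12, 91.902, -0, 72.978, -2.114], TCP at [0.276, 0.616, 0.264] pointing down, gripper open.
Joint ranges: [-150.88, 150.88], [-54.13, 125.18], [17.81, 147.31], [-75.09, 255.09], [0, 152.58], [-146.25, 146.25]. Speed limits (degrees/s): [147.25, 147.25, 180, 180, 180, 180].

### API

Orientations are given as [roll, pitch, yaw] about the fixed x, y, z axes, in that order (R = Rz(yaw) Ry(pitch) Rx(roll)).
In Python, from rig import telemetry, cams, job, arm gives the robot as it stands.
- The arm moves only by the tool apply_moves, never from a script. Its arguments are lists of equal length, an entry for each row: "angular": the turn, a rotation vector about the tool's x, y, z each as a share of 0.12 rad, from -1 to 1, a list of three; "xyz": the shift along the tool's x, y, z each as a share of 0.03 m, from -1 to 1, a list of three; "claw": the gripper's target within -1 to 1 (shut at 1, half-way at 0, fully open at -1). A call has 1 to 8 rows; each row shifts and turns the commanded pose from where the row before left it, along the tool's axes as they then stand; what a row does not reach is not made up. A row lasts 1/12 s, in which the tool goes at most 41.7 mm and 7.16 degrees, less where a joint would pass 70% of its speed; a pose out of reach is approached as far as the arm can. A call with a number of a shift or a turn outside -1 to 1 is refused whole. A call with a gripper value outside its range is refused whole. The fingers move at their own pace and stop on an object; "newtons" is the grip in N (left out, the last holds). Time passes only in rows, so rows that do not move let the fingers close. It gives the time, the measured TCP pose, the force, the opening and the grip force at its end, in the units of the state.
- telemetry.sense(): the state, without advancing time (a new reading comes with each control period).
- cams.get_image(name): name is "side" or "top" or "wrist"; returns a dict with "image" (420x560x3 uint8, red, green, blue), "vertical_fov" (degrees; the focal length in pixels is half the picture's height over the tangent of half this angle, whatever the lens; pixels are square), "cx", "cy" (the principal point, pixels), "R" (3x3) and "t" (3): a world point X has camera coordinates R X + t. Camera axes: x right, y down, z forward; pixel columns grow to the right and rows downward; lengths in m; the calibration is good to about 2 mm. A picture is of the moment at which its call begins. There is no depth.
- job.sign_off(): hands the job in; it is judged then, once.
Trained networks look in the newest picture that a camera, given by its name, has taken for a name from the list of things; names that differ only in an ending like _2 or _b are one class to them, and where a whole thing is asked for, a point or a joint stands for the part that bears it (a point fixed in the world has none). Each returns a list of dicts, best first, with "p" (0 to 1); they miss things now and then, are a little off and sometimes report something else, mostly with a low value. They report only what shows in the picture. A call takes as long as a camera call. They do not tell look-alikes from the thing itself.
- cams.masks_of(camera, label): "region" (420x560 bool, what is visible of it) and "at" ([column, row] in pixels, amid what is visible of it).
The state is a dict: "clock": time; "q": joint angles; "qvel": joint speeds; "tau": joint torques, N m; "position": TCP position; "tool_rot": TCP orientation; "force": force on the tool from outside, world axes, zero at the start; "torque": the same for the moment, N m; "gripper_width": finger opening in m; "grip_force": force on a finger pad.
Only numpy, scipy, OpenCV 4.12 (cv2) and the standard library are available. Lean on these libraries where they do the work, as an engineer would, in place of code of your own. Each camera call takes 0.05 s, during which the arm holds its last target. There are 200 camera calls.

### The job

The coated wafer is ready to come off the spin coater: lift the resist syringe out of the holder in the coater's lid and lay it gently on its side in the V-shaped rest beside the machine. Then raise the lid by its front handle and hold it open at 60 degrees from closed so that a colleague can take the wafer out; it falls shut if let go, so finish while still holding it there. Do not raise the lid before the syringe is in the rest, and leave the bottle, tweezers and wafer case where they are.

Things in the scene. Friction and masses are not known exactly. Their poses are not given: they have to be found in the camera images.
- syringe_mid (a point): middle of the brown dispensing syringe's barrel: 28 mm diameter, 120 mm long on its own z axis (point is 60 mm from either end). At +z a flange 40 mm in diameter, 4 mm thick, then a white cap 22 mm in diameter, 8 mm high; at -z a white tip 7 mm in diameter, 12 mm long. About 90 g. At the start it stands tip down in the holder on the lid, and must rise 40 mm to be clear of it.
- holder (a point): foot of the syringe holder on the lid's upper face (119 mm above the table when shut): a white collar, 39 mm outer diameter, 25 mm high, that takes the barrel with 1.5 mm play; a hole in the lid takes the tip. The barrel's foot rests at this point, so its middle is 60 mm above. Fixed to the lid: x towards the hinge, z out of the upper face.
- rest_seat (a point): where the barrel's middle is when the syringe lies in the fixed white V rest, 55 mm above the table. The syringe lies along this point's y axis, either way round; x level across, z up. Two 90 degree V saddles, 8 mm thick, 80 mm apart along y; each 55 mm wide, their arms end 2 mm below the point. Between them (72 mm clear) only the base plate, 76 x 112 x 10 mm.
- lid_handle (a point): middle of the lid's steel bar handle: round bar 10 mm in diameter, 100 mm clear between its two arms, parallel to the hinge, 42 mm ahead of the lid's front edge, level with the lid's plate. Moves with the lid: x points to the hinge in the lid's plane, y along the bar, z out of the lid's upper face. Shut: 115 mm above the table, the sloping control panel 45 mm or more below it.
- lid_hinge (a point): middle of the lid's hinge axis, at the rear of the coater and fixed to it (white case 300 x 240 x 110 mm, this point 125 mm behind its centre). x to the coater's rear, y along the hinge axis, z up. The handle bar moves on an arc of radius 242 mm about it, starting 242 mm to -x and 4 mm above it.
- lid (a joint): opening angle of the amber acrylic lid (200 x 224 x 8 mm, 0.55 kg with handle) in rad: 0 shut and level, grows as the front handle rises; 1.047 is 60 degrees; stop at 1.75. It turns freely and falls shut by its own weight from anything under 90 degrees.
- bottle: bystander: amber bottle 54 mm in diameter, 105 mm high, origin at the centre of its underside; leave it standing
- tweezers: bystander: steel wafer tweezers lying flat, 130 mm long along their own y, 15 mm wide, 8 mm high, origin under the middle; leave alone
- wafer_case: bystander: clear round single-wafer case 88 mm in diameter, 14 mm high, origin at the centre of its underside; leave alone
There are look-alikes about, which are no part of the job. Leave any blue look-alike of the part that bears syringe_mid alone.

How it is judged:
By the outcome, as a careful person would: the job done as asked, in the order asked, and still so for the second after the job is handed in, while the arm keeps its last pose, push and grip.
It also fails if it takes over 61 s, if anything falls off the work surface, if the arm or the gripper's body presses on something with over 40 N, if the wrist force passes 120 N, or if a joint passes its speed limit or range.

## Working session

There is one attempt and no reset: what is moved stays moved. The work goes in short steps, Python scripts to look and compute and a tool call to move; the robot and the scene stay as the last step left them, time stands still between calls to the robot, and variables do not carry over. Pictures are saved under pics/ and viewed, at most 12 in all, crops included, and the job is handed in when it is done.

Besides the shell and the picture viewer there is one more tool, called after "Emit:" as name(argument=value, ...), one argument or row to a line, values as JSON. apply_moves: Moves the arm, as the interface text tells. Its arguments: {"type":"object","properties":{"angular":{"type":"array"},"xyz":{"type":"array"},"claw":{"type":"array"},"newtons":{"type":"number"}},"required":["angular","xyz","claw"]}

```bash
ls; mkdir -p pics; python3 - <<'E'
from rig import telemetry,cams,job,arm
import cv2,numpy as np
print(telemetry.sense()); print([a for a in dir(arm) if a[0]!='_'])
for n in("side","top","wrist"):
    c=cams.get_image(n); cv2.imwrite(f"pics/{n}0.png",c["image"][:,:,::-1])
    print(n,c["vertical_fov"],c["cx"],c["cy"],np.round(c["R"],4).tolist(),np.round(c["t"],4).tolist())
    for l in("syringe_mid","holder","rest_seat","lid_handle","lid","bottle","tweezers","wafer_case"):
        try: print(l,[(round(d["p"],2),np.round(d["at"]).tolist(),int(d["region"].sum())) for d in cams.masks_of(n,l)])
        except Exception as e: print(l,e)
E
```

```text
pics
{'clock': 0.0, 'q': array([ 6.37750066e+01,  1.51691426e+01,  9.19791525e+01,  4.46907241e-04,
        7.29790618e+01, -2.11393165e+00]), 'qvel': array([-0.03864767,  0.06129308,  0.00097048, -0.01476521, -0.03924075,
        0.10876237]), 'tau': array([ 2.27516568e-03, -5.02102661e+01, -3.56888187e+01,  7.32726487e-02,
        2.93298159e-02, -1.96825395e-04]), 'position': array([0.27545135, 0.61552846, 0.26240796]), 'tool_rot': array([-1.79872745e+02, -5.12452358e-03,  1.55888801e+02]), 'force': array([-0.92987959, -0.93330518, -0.16090067]), 'torque': array([ 0.02260985, -0.0228461 , -0.05604462]), 'grip_force': 0.0, 'gripper_width': 0.08819782947478465}
['PlanningError', 'tcp_to_tips']
side 44.174306491453514 278.7743240263188 207.07140856332086 [[0.7421, -0.6702, 0.0076], [-0.5104, -0.5724, -0.6417], [0.4344, 0.4724, -0.7669]] [-0.4374, 0.3816, 0.8285]
syringe_mid [(0.97, [348.0, 234.0], 910), (0.9, [295.0, 197.0], 735)]
holder [(0.64, [348.0, 235.0], 939), (0.6, [340.0, 272.0], 12355)]
rest_seat [(0.86, [230.0, 198.0], 1523)]
lid_handle [(0.59, [340.0, 277.0], 12519)]
lid 
[... 284 characters left out ...]
829]] [-0.0136, 0.5601, 0.9572]
syringe_mid [(0.92, [360.0, 188.0], 406), (0.61, [271.0, 176.0], 316)]
holder [(0.86, [349.0, 204.0], 7782)]
rest_seat [(0.87, [218.0, 209.0], 1202)]
lid_handle [(0.87, [350.0, 200.0], 8090)]
lid [(0.6, [350.0, 203.0], 7725)]
bottle [(0.59, [216.0, 143.0], 472)]
tweezers [(0.72, [349.0, 212.0], 12616), (0.41, [356.0, 188.0], 411)]
wafer_case [(0.86, [226.0, 282.0], 988), (0.36, [350.0, 201.0], 7909)]
wrist 67.3560129113335 278.65782888873383 210.40124311749338 [[0.4082, 0.9129, 0.0012], [0.8816, -0.3945, 0.2593], [0.2371, -0.1048, -0.9658]] [-0.6747, -0.0354, 0.3896]
syringe_mid []
holder []
rest_seat []
lid_handle []
lid []
bottle []
tweezers []
wafer_case []
```

```bash
cd pics; python3 - <<'E'
import cv2
a=cv2.imread("side0.png")[130:390,120:500]; cv2.imwrite("side0c.png",cv2.resize(a,(760,520),interpolation=2))
a=cv2.imread("top0.png")[100:320,160:460]; cv2.imwrite("top0c.png",cv2.resize(a,(780,572),interpolation=2))
E
```

```text
(no output)
```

View pics/side0c.png

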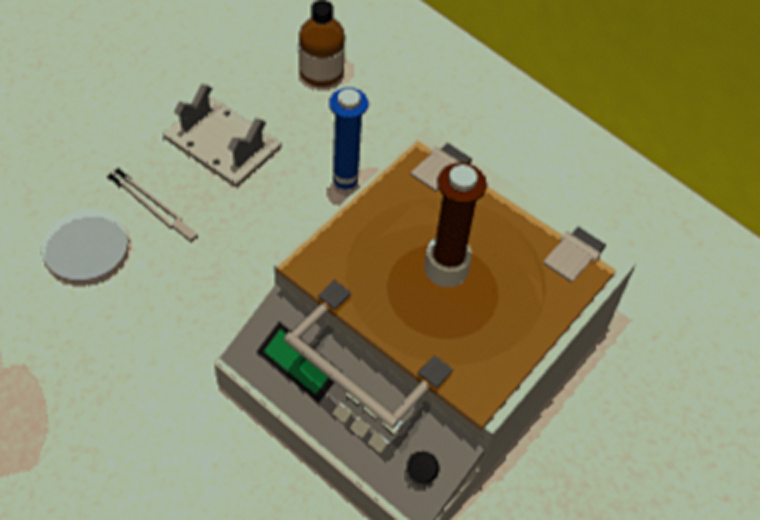

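View pics/top0c.png

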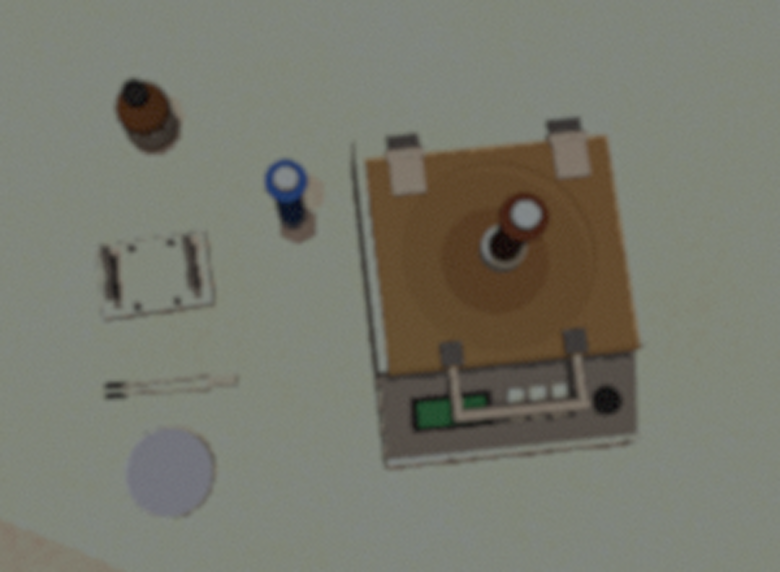

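Side view: the brown syringe stands in the lid's collar at full pixel ~(348,234), and its blue look-alike stands on the table at ~(295,197). The other brown object is the bottle at (279,155). I choose the brown syringe with the white collar at its foot, and the close crop confirms it. The V rest is at top-view ~(219,206). The handle bar runs (336,260)–(385,255) in the top view.

```bash
cat > h.py <<'E'
import numpy as np
from rig import telemetry,cams,job,arm
from scipy.spatial.transform import Rotation as Ro
def ray(c,p):
    f=210/np.tan(np.radians(c["vertical_fov"]/2)); R=np.array(c["R"]);t=np.array(c["t"])
    d=R.T@np.array([(p[0]-c["cx"])/f,(p[1]-c["cy"])/f,1]); return -R.T@t,d
def atz(c,p,z):
    o,d=ray(c,p); return o+d*(z-o[2])/d[2]
def proj(c,X):
    f=210/np.tan(np.radians(c["vertical_fov"]/2)); x=np.array(c["R"])@X+np.array(c["t"]); return np.array([c["cx"],c["cy"]])+f*x[:2]/x[2]
def rot(): return Ro.from_euler("xyz",telemetry.sense()["tool_rot"],degrees=True)
E
python3 - <<'E'
from h import *
s=cams.get_image("side");t=cams.get_image("top")
S=lambda u,v:(120+u/2,130+v/2)
T=lambda u,v:(160+u/2.6,100+v/2.6)
for n,z,ps,pt in [("barL",.115,(290,338),(458,415)),("barR",.115,(395,417),(585,403)),("cap",.251,(463,177),(526,213)),("collar",.144,(448,250),(503,246)),
 ("restA",.01,(163,133),(100,246)),("restB",.01,(237,184),(104,319)),("restC",.01,(280,147),(213,303)),("restD",.01,(207,98),(205,232)),
 ("lidLR",.119,(417,143),(365,160)),("lidRR",.119,(613,268),(606,136)),("lidLF",.119,(275,268),(387,374)),("lidRF",.119,(485,428),(639,347)),("blue",.13,(349,100),(286,176)),("bottletop",.105,(322,8),(135,92))]:
    print(n,np.round(atz(s,S(*ps),z),3)[:2],np.round(atz(t,T(*pt),z),3)[:2])
E
```

```text
barL [ 0.442 -0.127] [ 0.441 -0.127]
barR [ 0.457 -0.237] [ 0.452 -0.239]
cap [ 0.587 -0.17 ] [ 0.587 -0.168]
collar [ 0.59  -0.166] [ 0.586 -0.166]
restA [0.546 0.21 ] [0.617 0.218]
restB [0.562 0.099] [0.543 0.211]
restC [0.63  0.107] [0.559 0.102]
restD [0.616 0.219] [0.632 0.112]
lidLR [ 0.674 -0.049] [ 0.673 -0.047]
lidRR [ 0.7   -0.266] [ 0.696 -0.268]
lidLF [ 0.477 -0.067] [ 0.476 -0.065]
lidRF [ 0.502 -0.292] [ 0.501 -0.288]
blue [0.657 0.029] [0.654 0.025]
bottletop [0.746 0.168] [0.744 0.169]
```

```bash
cat >> h.py <<'E'
YR=7.
def Rt(tilt,yaw=YR):  # tool y = horizontal x-dir at yaw, tool z down, tilted towards +y by tilt
    a=np.radians(yaw); x=[-np.sin(a),np.cos(a),0]; y=[np.cos(a),np.sin(a),0]
    return Ro.from_matrix(np.array([x,y,[0,0,-1]]).T)*Ro.from_rotvec([0,np.radians(tilt),0])
def plan(P,R1,n=None):
    s=telemetry.sense(); p=s["position"]; R=rot(); rv=(R.inv()*R1).as_rotvec(); d=np.array(P)-p
    m=max(int(np.ceil(max(np.abs(rv).max()/.12, np.linalg.norm(d)/.0299))),1); n=max(n or 1,m)
    print(n,"rows; pos",p.round(4),"q",s["q"].round(1),"rv",np.degrees(rv).round(1))
    for i in range(n):
        Ri=R*Ro.from_rotvec(rv*i/n)
        print((rv/n/.12).round(2).tolist(),(Ri.inv().apply(d/n)/.03).round(2).tolist())
E
python3 -c "
from h import *
plan([.57,-.22,.42],Rt(0),32)"
```

```text
32 rows; pos [0.2757 0.6161 0.2637] q [63.8 15.1 91.9 -0.  73.  -2.1] rv [-0.   0.  58.9]
[-0.0, 0.0, 0.27] [-0.64, -0.67, -0.16]
[-0.0, 0.0, 0.27] [-0.66, -0.65, -0.16]
[-0.0, 0.0, 0.27] [-0.68, -0.63, -0.16]
[-0.0, 0.0, 0.27] [-0.7, -0.61, -0.16]
[-0.0, 0.0, 0.27] [-0.72, -0.58, -0.16]
[-0.0, 0.0, 0.27] [-0.73, -0.56, -0.16]
[-0.0, 0.0, 0.27] [-0.75, -0.54, -0.16]
[-0.0, 0.0, 0.27] [-0.77, -0.51, -0.16]
[-0.0, 0.0, 0.27] [-0.78, -0.49, -0.16]
[-0.0, 0.0, 0.27] [-0.8, -0.46, -0.16]
[-0.0, 0.0, 0.27] [-0.81, -0.43, -0.16]
[-0.0, 0.0, 0.27] [-0.83, -0.41, -0.16]
[-0.0, 0.0, 0.27] [-0.84, -0.38, -0.16]
[-0.0, 0.0, 0.27] [-0.85, -0.35, -0.16]
[-0.0, 0.0, 0.27] [-0.86, -0.33, -0.16]
[-0.0, 0.0, 0.27] [-0.87, -0.3, -0.16]
[-0.0, 0.0, 0.27] [-0.88, -0.27, -0.16]
[-0.0, 0.0, 0.27] [-0.89, -0.24, -0.16]
[-0.0, 0.0, 0.27] [-0.9, -0.21, -0.16]
[-0.0, 0.0, 0.27] [-0.9, -0.18, -0.16]
[-0.0, 0.0, 0.27] [-0.91, -0.16, -0.16]
[-0.0, 0.0, 0.27] [-0.91, -0.13, -0.16]
[-0.0, 0.0, 0.27] [-0.92, -0.1, -0.16]
[-0.0, 0.0, 0.27] [-0.92, -0.07, -0.16]
[-0.0, 0.0, 0.27] [-0.92, -0.04, -0.16]
[-0.0, 0.0, 0.27] [-0.92, -0.01, -0.16]
[-0.0, 0.0, 0.27] [-0.92, 0.02, -0.16]
[-0.0, 0.0, 0.27] [-0.92, 0.05, -0.16]
[-0.0, 0.0, 0.27] [-0.92, 0.08, -0.16]
[-0.0, 0.0, 0.27] [-0.92, 0.11, -0.16]
[-0.0, 0.0, 0.27] [-0.91, 0.14, -0.16]
[-0.0, 0.0, 0.27] [-0.91, 0.17, -0.16]
```

Emit:
apply_moves(
  angular=[
    [0,0,0.27],
    [0,0,0.27],
    [0,0,0.27],
    [0,0,0.27],
    [0,0,0.27],
    [0,0,0.27],
    [0,0,0.27],
    [0,0,0.27],
  ],
  xyz=[
    [-0.64,-0.67,-0.16],
    [-0.66,-0.65,-0.16],
    [-0.68,-0.63,-0.16],
    [-0.7,-0.61,-0.16],
    [-0.72,-0.58,-0.16],
    [-0.73,-0.56,-0.16],
    [-0.75,-0.54,-0.16],
    [-0.77,-0.51,-0.16],
  ],
  claw=[-1,-1,-1,-1,-1,-1,-1,-1],
)

```text
clock: 2.12
position: [0.3495, 0.4054, 0.3025]
tool_rot: [180.0, 0.0, 141.0]
force: [0.4, 0.4, 1.3]
gripper_width: 0.0884
grip_force: 0.0
```

Emit:
apply_moves(
  angular=[
    [0,0,0.27],
    [0,0,0.27],
    [0,0,0.27],
    [0,0,0.27],
    [0,0,0.27],
    [0,0,0.27],
    [0,0,0.27],
    [0,0,0.27],
  ],
  xyz=[
    [-0.78,-0.49,-0.16],
    [-0.8,-0.46,-0.16],
    [-0.81,-0.43,-0.16],
    [-0.83,-0.41,-0.16],
    [-0.84,-0.38,-0.16],
    [-0.85,-0.35,-0.16],
    [-0.86,-0.33,-0.16],
    [-0.87,-0.3,-0.16],
  ],
  claw=[-1,-1,-1,-1,-1,-1,-1,-1],
)

```text
clock: 2.78
position: [0.422, 0.1965, 0.341]
tool_rot: [180.0, 0.0, 126.1]
force: [-0.1, -0.2, 0.6]
gripper_width: 0.0881
grip_force: 0.0
```

Emit:
apply_moves(
  angular=[
    [0,0,0.27],
    [0,0,0.27],
    [0,0,0.27],
    [0,0,0.27],
    [0,0,0.27],
    [0,0,0.27],
    [0,0,0.27],
    [0,0,0.27],
  ],
  xyz=[
    [-0.88,-0.27,-0.16],
    [-0.89,-0.24,-0.16],
    [-0.9,-0.21,-0.16],
    [-0.9,-0.18,-0.16],
    [-0.91,-0.16,-0.16],
    [-0.91,-0.13,-0.16],
    [-0.92,-0.1,-0.16],
    [-0.92,-0.07,-0.16],
  ],
  claw=[-1,-1,-1,-1,-1,-1,-1,-1],
)

```text
clock: 3.45
position: [0.4942, -0.0128, 0.3794]
tool_rot: [180.0, 0.0, 111.2]
force: [-0.1, 0.7, -0.1]
gripper_width: 0.0884
grip_force: 0.0
```

Emit:
apply_moves(
  angular=[
    [0,0,0.27],
    [0,0,0.27],
    [0,0,0.27],
    [0,0,0.27],
    [0,0,0.27],
    [0,0,0.27],
    [0,0,0.27],
    [0,0,0.27],
  ],
  xyz=[
    [-0.92,-0.04,-0.16],
    [-0.92,-0.01,-0.16],
    [-0.92,0.02,-0.16],
    [-0.92,0.05,-0.16],
    [-0.92,0.08,-0.16],
    [-0.92,0.11,-0.16],
    [-0.91,0.14,-0.16],
    [-0.91,0.17,-0.16],
  ],
  claw=[-1,-1,-1,-1,-1,-1,-1,-1],
)

```text
clock: 4.12
position: [0.5659, -0.2222, 0.4176]
tool_rot: [180.0, 0.0, 96.4]
force: [-0.5, -0.5, 0.1]
gripper_width: 0.0877
grip_force: 0.0
```

Emit:
apply_moves(
  angular=[
    [0,0.5,0],
    [0,1,0],
    [0,1,0],
  ],
  xyz=[
    [0,0,0],
    [0,0,0],
    [0,0,0],
  ],
  claw=[-1,-1,-1],
)

```text
clock: 4.37
position: [0.5661, -0.2205, 0.4191]
tool_rot: [179.8, -17.4, 96.6]
force: [-0.4, 0.9, 0.0]
gripper_width: 0.0878
grip_force: 0.0
```

```bash
python3 -c "
from h import *
print(telemetry.sense()['tool_rot'])
plan([.565,-.27,.42],Rt(75))"
```

```text
[179.81082923 -17.40473     96.61460814]
9 rows; pos [ 0.5661 -0.2205  0.4191] q [-30.8  10.2  83.3  14.   96.9 -37. ] rv [ 0.5 57.6 -0.2]
[0.01, 0.93, -0.0] [-0.17, -0.03, -0.06]
[0.01, 0.93, -0.0] [-0.16, -0.03, -0.08]
[0.01, 0.93, -0.0] [-0.16, -0.03, -0.09]
[0.01, 0.93, -0.0] [-0.14, -0.03, -0.11]
[0.01, 0.93, -0.0] [-0.13, -0.03, -0.13]
[0.01, 0.93, -0.0] [-0.12, -0.03, -0.14]
[0.01, 0.93, -0.0] [-0.1, -0.03, -0.15]
[0.01, 0.93, -0.0] [-0.08, -0.03, -0.16]
[0.01, 0.93, -0.0] [-0.06, -0.03, -0.17]
```

Emit:
apply_moves(
  angular=[
    [0.01,0.93,0],
    [0.01,0.93,0],
    [0.01,0.93,0],
    [0.01,0.93,0],
    [0.01,0.93,0],
    [0.01,0.93,0],
    [0.01,0.93,0],
    [0.01,0.93,0],
  ],
  xyz=[
    [-0.17,-0.03,-0.06],
    [-0.16,-0.03,-0.08],
    [-0.16,-0.03,-0.1],
    [-0.14,-0.03,-0.11],
    [-0.13,-0.03,-0.13],
    [-0.12,-0.03,-0.14],
    [-0.1,-0.03,-0.15],
    [-0.08,-0.03,-0.16],
  ],
  claw=[-1,-1,-1,-1,-1,-1,-1,-1],
)

```text
clock: 5.03
position: [0.5636, -0.2662, 0.4188]
tool_rot: [-179.1, -68.6, 95.9]
force: [0.5, 0.4, -0.2]
gripper_width: 0.0882
grip_force: 0.0
```

Emit:
apply_moves(
  angular=[
    [0.01,0.93,0],
    [0,0,0],
  ],
  xyz=[
    [-0.06,-0.03,-0.17],
    [0,0,0],
  ],
  claw=[-1,-1],
)

```text
clock: 5.2
position: [0.5628, -0.2722, 0.4127]
tool_rot: [-176.6, -75.3, 93.5]
force: [0.1, -0.3, -1.3]
gripper_width: 0.0881
grip_force: 0.0
```

```bash
python3 - <<'E'
from h import *
import cv2
c=cams.get_image("wrist"); cv2.imwrite("pics/w1.png",c["image"][:,:,::-1])
for z in(.13,.179,.243): print(proj(c,np.array([.587,-.168,z])).round())
for n in("wrist","top","side"):
    cams.get_image(n); print(n,[(d["p"],d["at"]) for d in cams.masks_of(n,"syringe_mid")])
print(telemetry.sense()["tool_rot"])
plan([.587-.01,-.168-.09,.195],Rt(75))
E
```

```text
[315. 410.]
[317. 385.]
[320. 346.]
wrist [(0.89, [351.5, 290.7]), (0.64, [320.7, 343.7])]
top [(0.9, [359.8, 186.9]), (0.67, [274.1, 174.0])]
side []
[-179.0775393   -74.46815571   96.08454651]
8 rows; pos [ 0.5635 -0.2696  0.4212] q [-45.3  34.3  73.   50.7 130.4 -39.7] rv [-0.   0.5 -0.2]
[-0.0, 0.01, -0.0] [-0.9, 0.07, 0.29]
[-0.0, 0.01, -0.0] [-0.9, 0.07, 0.29]
[-0.0, 0.01, -0.0] [-0.9, 0.06, 0.29]
[-0.0, 0.01, -0.0] [-0.9, 0.06, 0.29]
[-0.0, 0.01, -0.0] [-0.9, 0.06, 0.29]
[-0.0, 0.01, -0.0] [-0.9, 0.06, 0.29]
[-0.0, 0.01, -0.0] [-0.9, 0.06, 0.29]
[-0.0, 0.01, -0.0] [-0.9, 0.06, 0.28]
```

View pics/w1.png

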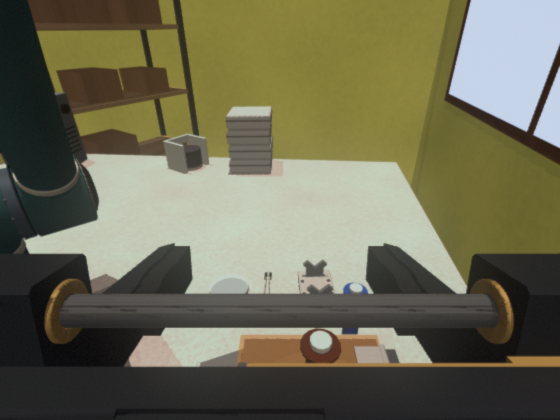

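The wrist view shows the syringe's flange and cap at ~(320,345), where my estimate projects it (320,346). The blue one is at (355,290). I descend beside the syringe.

```bash
python3 - <<'E'
from h import *
plan([.598,-.262,.216],Rt(75))
E
```

```text
7 rows; pos [ 0.5635 -0.2696  0.4212] q [-45.3  34.3  73.   50.7 130.4 -39.7] rv [-0.   0.5 -0.2]
[-0.0, 0.01, -0.01] [-0.94, 0.17, 0.28]
[-0.0, 0.01, -0.01] [-0.94, 0.17, 0.28]
[-0.0, 0.01, -0.01] [-0.94, 0.17, 0.27]
[-0.0, 0.01, -0.01] [-0.94, 0.17, 0.27]
[-0.0, 0.01, -0.01] [-0.94, 0.17, 0.27]
[-0.0, 0.01, -0.01] [-0.94, 0.17, 0.27]
[-0.0, 0.01, -0.01] [-0.94, 0.17, 0.27]
```

Emit:
apply_moves(
  angular=[
    [0,0.01,-0.01],
    [0,0.01,-0.01],
    [0,0.01,-0.01],
    [0,0.01,-0.01],
    [0,0.01,-0.01],
    [0,0.01,-0.01],
    [0,0.01,-0.01],
    [0,0,0],
  ],
  xyz=[
    [-0.94,0.17,0.28],
    [-0.94,0.17,0.28],
    [-0.94,0.17,0.27],
    [-0.94,0.17,0.27],
    [-0.94,0.17,0.27],
    [-0.94,0.17,0.27],
    [-0.94,0.17,0.27],
    [0,0,0],
  ],
  claw=[-1,-1,-1,-1,-1,-1,-1,-1],
)

```text
clock: 6.22
position: [0.5969, -0.2601, 0.2079]
tool_rot: [-178.8, -75.4, 96.0]
force: [-0.6, 1.3, -0.8]
gripper_width: 0.0886
grip_force: 0.0
```

```bash
python3 - <<'E'
from h import *
import cv2
c=cams.get_image("wrist"); 
print(telemetry.sense()["tool_rot"])
for z in(.15,.179,.243,.251): print(proj(c,np.array([.587,-.168,z])).round())
for d in cams.masks_of("wrist","syringe_mid"):
    m=d["region"]; r,k=np.where(m); print(d["p"],d["at"],r.min(),r.max(),[ (q,k[r==q].min(),k[r==q].max()) for q in range(r.min(),r.max(),10) if (r==q).any()])
a=Rt(75).as_matrix()[:,2]
plan(np.array([.587,-.168,.19])-.006*a,Rt(75))
s=cams.get_image("side");cv2.imwrite("pics/s1.png",s["image"][:,:,::-1])
v=np.vstack([c["image"][180:],s["image"][130:390]])
cv2.imwrite("pics/ws1.png",v[:,:,::-1])
E
```

```text
[-179.38313181  -75.38303957   96.52145841]
[283. 260.]
[283. 229.]
[283. 143.]
[283. 130.]
0.95 [284.8, 189.9] 124 278 [(124, np.int64(281), np.int64(282)), (134, np.int64(265), np.int64(302)), (144, np.int64(251), np.int64(314)), (154, np.int64(261), np.int64(305)), (164, np.int64(262), np.int64(305)), (174, np.int64(262), np.int64(303)), (184, np.int64(262), np.int64(303)), (194, np.int64(263), np.int64(303)), (204, np.int64(263), np.int64(302)), (214, np.int64(263), np.int64(302)), (224, np.int64(264), np.int64(302)), (234, np.int64(264), np.int64(301)), (244, np.int64(264), np.int64(301)), (254, np.int64(265), np.int64(300)), (264, np.int64(265), np.int64(300)), (274, np.int64(269), np.int64(297))]
0.93 [344.4, 193.6] 170 219 [(170, np.int64(343), np.int64(347)), (180, np.int64(331), np.int64(361)), (190, np.int64(335), np.int64(355)), (200, np.int64(334), np.int64(354)), (210, np.int64(333), np.int64(353))]
4 rows; pos [ 0.5975 -0.2615  0.2138] q [-43.3  46.9  75.9  45.  119.3 -52.1] rv [-0.1 -0.3  0.1]
[-0.0, -0.01, 0.0] [0.01, 0.01, 0.76]
[-0.0, -0.01, 0.0] [0.01, 0.01, 0.76]
[-0.0, -0.01, 0.0] [0.01, 0.01, 0.76]
[-0.0, -0.01, 0.0] [0.01, 0.01, 0.76]
```

View pics/ws1.png

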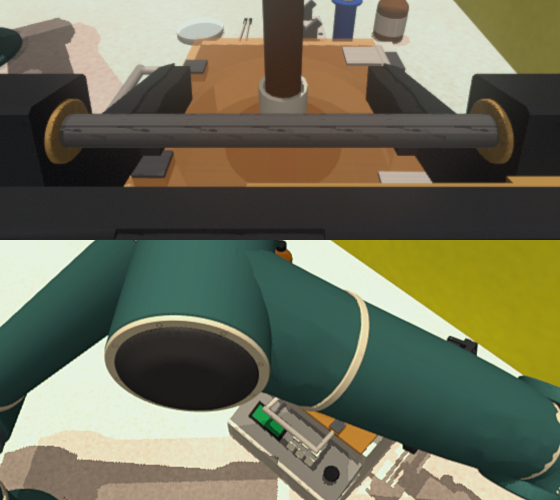

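The barrel stands centred between the fingers at wrist column ~283. The estimate holds, so I advance and grip.

Emit:
apply_moves(
  angular=[
    [0,0,0],
    [0,0,0],
    [0,0,0],
    [0,0,0],
    [0,0,0],
    [0,0,0],
  ],
  xyz=[
    [0,0,0.6],
    [0,0,0.6],
    [0,0,0.6],
    [0,0,0.6],
    [0,0,0.6],
    [0,0,0],
  ],
  claw=[-1,-1,-1,-1,-1,-1],
  newtons=20,
)

```text
clock: 6.87
position: [0.5868, -0.1739, 0.193]
tool_rot: [179.3, -75.1, 97.8]
force: [0.1, 0.2, -0.4]
gripper_width: 0.0882
grip_force: 0.0
```

Emit:
apply_moves(
  angular=[
    [0,0,0],
    [0,0,0],
    [0,0,0],
    [0,0,0],
    [0,0,0],
    [0,0,0],
    [0,0,0],
    [0,0,0],
  ],
  xyz=[
    [0,0,0],
    [0,0,0],
    [0,0,0],
    [0,0,0],
    [0,0,0],
    [0,0,0],
    [0,0,0],
    [0,0,0],
  ],
  claw=[1,1,1,1,1,1,1,1],
)

```text
clock: 7.53
position: [0.5868, -0.1759, 0.1901]
tool_rot: [179.8, -75.2, 97.2]
force: [0.4, -0.3, 0.1]
gripper_width: 0.0371
grip_force: 0.0
```

```bash
python3 - <<'E'
from h import *
s=telemetry.sense();print(s["tool_rot"],s["force"],s["gripper_width"],s["grip_force"])
p=s["position"]; plan(p+[0,0,.03],rot())
E
```

```text
[179.84893566 -75.23452949  97.16882236] [ 0.36360231 -0.27405617  0.06658015] 0.03714796185322285 0.0
2 rows; pos [ 0.5868 -0.1759  0.1901] q [-39.3  42.7  86.4  46.3 112.5 -54.5] rv [0. 0. 0.]
[0.0, 0.0, 0.0] [0.48, 0.0, -0.13]
[0.0, 0.0, 0.0] [0.48, 0.0, -0.13]
```

Emit:
apply_moves(
  angular=[
    [0,0,0],
    [0,0,0],
    [0,0,0],
    [0,0,0],
    [0,0,0],
  ],
  xyz=[
    [0,0,0],
    [0,0,0],
    [0,0,0],
    [0,0,0],
    [0,0,0],
  ],
  claw=[1,1,1,1,1],
)

```text
clock: 7.95
position: [0.5868, -0.1757, 0.1901]
tool_rot: [179.8, -75.2, 97.2]
force: [0.0, 0.8, -0.5]
gripper_width: 0.0276
grip_force: 19.8
```

Emit:
apply_moves(
  angular=[
    [0,0,0],
    [0,0,0],
    [0,0,0],
  ],
  xyz=[
    [0.48,0,-0.13],
    [0.48,0,-0.13],
    [0,0,0],
  ],
  claw=[1,1,1],
)

```text
clock: 8.2
position: [0.5878, -0.1767, 0.2245]
tool_rot: [178.7, -75.1, 98.3]
force: [0.9, -0.9, -1.3]
gripper_width: 0.0272
grip_force: 19.8
```

Emit:
apply_moves(
  angular=[
    [0,0,0],
    [0,0,0],
    [0,0,0],
    [0,0,0],
    [0,0,0],
    [0,0,0],
    [0,0,0],
  ],
  xyz=[
    [0.95,0,-0.25],
    [0.95,0,-0.25],
    [0.95,0,-0.25],
    [0.95,0,-0.25],
    [0.95,0,-0.25],
    [0.4,0,-0.1],
    [0,0,0],
  ],
  claw=[1,1,1,1,1,1,1],
)

```text
clock: 8.78
position: [0.587, -0.176, 0.3843]
tool_rot: [178.4, -74.9, 98.6]
force: [-0.4, -0.5, -0.5]
gripper_width: 0.0276
grip_force: 19.8
```

```bash
python3 - <<'E'
from h import *
s=telemetry.sense();print(s["tool_rot"],s["force"],s["gripper_width"],s["grip_force"])
plan([.592,.15,.38],Rt(-15),20)
E
```

```text
[178.364816   -74.90137077  98.64235076] [-0.44724946 -0.51070143 -0.54304776] 0.02757748354178793 19.841195549815893
20 rows; pos [ 0.587  -0.176   0.3843] q [-39.3  31.2  81.9  52.5 122.6 -41.4] rv [  0.4 -89.9   0.3]
[0.0, -0.65, 0.0] [0.13, 0.08, 0.52]
[0.0, -0.65, 0.0] [0.17, 0.08, 0.51]
[0.0, -0.65, 0.0] [0.21, 0.08, 0.49]
[0.0, -0.65, 0.0] [0.25, 0.08, 0.48]
[0.0, -0.65, 0.0] [0.29, 0.08, 0.46]
[0.0, -0.65, 0.0] [0.32, 0.08, 0.43]
[0.0, -0.65, 0.0] [0.35, 0.08, 0.4]
[0.0, -0.65, 0.0] [0.39, 0.08, 0.38]
[0.0, -0.65, 0.0] [0.41, 0.08, 0.34]
[0.0, -0.65, 0.0] [0.44, 0.08, 0.31]
[0.0, -0.65, 0.0] [0.46, 0.08, 0.28]
[0.0, -0.65, 0.0] [0.48, 0.08, 0.24]
[0.0, -0.65, 0.0] [0.5, 0.08, 0.2]
[0.0, -0.65, 0.0] [0.51, 0.08, 0.16]
[0.0, -0.65, 0.0] [0.52, 0.08, 0.12]
[0.0, -0.65, 0.0] [0.53, 0.08, 0.08]
[0.0, -0.65, 0.0] [0.54, 0.08, 0.04]
[0.0, -0.65, 0.0] [0.54, 0.07, -0.01]
[0.0, -0.65, 0.0] [0.54, 0.07, -0.05]
[0.0, -0.65, 0.0] [0.53, 0.07, -0.09]
```

Emit:
apply_moves(
  angular=[
    [0,-0.65,0],
    [0,-0.65,0],
    [0,-0.65,0],
    [0,-0.65,0],
    [0,-0.65,0],
    [0,-0.65,0],
    [0,-0.65,0],
    [0,-0.65,0],
  ],
  xyz=[
    [0.13,0.08,0.52],
    [0.17,0.08,0.51],
    [0.21,0.08,0.49],
    [0.25,0.08,0.48],
    [0.29,0.08,0.46],
    [0.32,0.08,0.43],
    [0.35,0.08,0.4],
    [0.39,0.08,0.38],
  ],
  claw=[1,1,1,1,1,1,1,1],
)

```text
clock: 9.45
position: [0.5894, -0.0449, 0.3764]
tool_rot: [-179.9, -39.3, 97.0]
force: [0.3, -0.2, -1.7]
gripper_width: 0.0274
grip_force: 19.8
```

Emit:
apply_moves(
  angular=[
    [0,-0.65,0],
    [0,-0.65,0],
    [0,-0.65,0],
    [0,-0.65,0],
    [0,-0.65,0],
    [0,-0.65,0],
    [0,-0.65,0],
    [0,-0.65,0],
  ],
  xyz=[
    [0.41,0.08,0.34],
    [0.44,0.08,0.31],
    [0.46,0.08,0.28],
    [0.48,0.08,0.24],
    [0.5,0.08,0.2],
    [0.51,0.08,0.16],
    [0.52,0.08,0.12],
    [0.53,0.08,0.08],
  ],
  claw=[1,1,1,1,1,1,1,1],
)

```text
clock: 10.12
position: [0.5926, 0.0852, 0.376]
tool_rot: [-179.9, -3.5, 97.1]
force: [-1.0, -0.7, -1.4]
gripper_width: 0.0273
grip_force: 19.9
```

Emit:
apply_moves(
  angular=[
    [0,-0.65,0],
    [0,-0.65,0],
    [0,-0.65,0],
    [0,-0.65,0],
    [0,0,0],
    [0,0,0],
  ],
  xyz=[
    [0.54,0.08,0.04],
    [0.54,0.07,0],
    [0.54,0.07,-0.05],
    [0.53,0.07,-0.1],
    [0,0,0],
    [0,0,0],
  ],
  claw=[1,1,1,1,1,1],
)

```text
clock: 10.62
position: [0.593, 0.1519, 0.3748]
tool_rot: [-179.8, 14.2, 97.4]
force: [-0.6, 1.3, -1.0]
gripper_width: 0.0273
grip_force: 19.9
```

```bash
python3 - <<'E'
from h import *
import cv2
s=telemetry.sense();print(s["position"],s["tool_rot"],s["force"],s["gripper_width"],s["grip_force"])
W=cams.get_image("wrist");T=cams.get_image("top");S=cams.get_image("side")
for n in("wrist","top","side"):
    print(n,[(d["p"],d["at"],d["region"].sum()) for l in("syringe_mid","rest_seat") for d in cams.masks_of(n,l)])
cv2.imwrite("pics/mix2.png",np.vstack([W["image"][180:,:],S["image"][60:390]])[:,:,::-1])
# predicted rest corners in wrist
for x,y in[(.617,.217),(.545,.211),(.560,.101),(.631,.110)]: print(proj(W,np.array([x,y,.01])).round())
E
```

```text
[0.59297924 0.15191643 0.37480442] [-179.76598122   14.20368158   97.35665808] [-0.63131819  1.33231463 -1.02671519] 0.027279055102697226 19.85171288251877
wrist [(0.72, [320.4, 231.6], np.int64(400)), (0.67, [277.7, 214.4], np.int64(13686)), (0.85, [282.0, 92.7], np.int64(4159))]
top [(0.95, [212.6, 156.3], np.int64(633)), (0.69, [271.8, 174.5], np.int64(341)), (0.85, [220.2, 207.6], np.int64(1200))]
side [(0.86, [238.5, 71.9], np.int64(827)), (0.86, [227.6, 198.0], np.int64(1524))]
[304.  62.]
[250.  59.]
[254. 141.]
[301. 141.]
```

View pics/mix2.png

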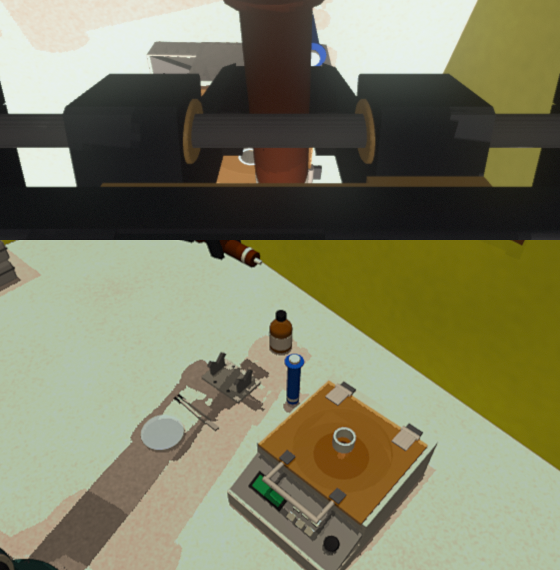

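The syringe is held lying level, flange away from the lid, and the side view shows the collar empty at ~(344,258). I look closely at the rest in the wrist view.

```bash
python3 - <<'E'
from h import *
import cv2
W=cams.get_image("wrist")
a=W["image"][20:200,180:380]
cv2.imwrite("pics/w3.png",cv2.resize(a,(800,720)[:2] if 0 else (660,594),interpolation=2)[:,:,::-1])
c0=np.array([.588,.160]); y=np.array([-np.sin(np.radians(7)),np.cos(np.radians(7))]);x=np.array([y[1],-y[0]])
for n,dx,dy,z in[("pl",-.038,.056,.01),("pl",.038,.056,.01),("pl",.038,-.056,.01),("pl",-.038,-.056,.01),("armN",-.0275,-.036,.053),("armN",.0275,-.036,.053),("armF",-.0275,.036,.053),("armF",.0275,.036,.053)]:
    print(n,dx,dy,((proj(W,np.r_[c0+dx*x+dy*y,z])-[180,20])*3.3).round())
E
```

```text
pl -0.038 0.056 [221. 123.]
pl 0.038 0.056 [407. 123.]
pl 0.038 -0.056 [398. 393.]
pl -0.038 -0.056 [233. 393.]
armN -0.0275 -0.036 [248. 376.]
armN 0.0275 -0.036 [381. 375.]
armF -0.0275 0.036 [241. 188.]
armF 0.0275 0.036 [386. 188.]
```

View pics/w3.png

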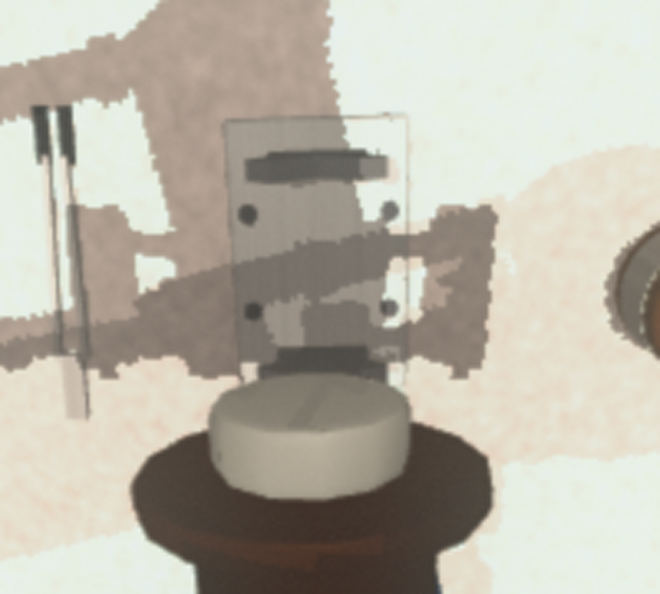

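The rest plate's corners show at crop (225,120) and (407,115), within 2 mm of prediction. Its yaw is nearer 8°. I correct and descend.

```bash
cat >> h.py <<'E'
def rest_tcp(dz,R=None):
    R=R or Rt(-14.8,8); a=R.as_matrix()[:,2]; y=np.array([-np.sin(np.radians(8)),np.cos(np.radians(8)),0])
    return np.array([.589,.161,.055+dz])+.0095*y-.008*a,R
E
python3 - <<'E'
from h import *
P,R=rest_tcp(.03); plan(P,R,11); print(P, telemetry.sense()["clock"])
E
```

```text
11 rows; pos [0.594  0.1494 0.378 ] q [ 18.9   7.3  90.3 -13.9  85.5  13.4] rv [-0.2 -0.6 -1. ]
[-0.0, -0.01, -0.01] [0.28, -0.01, 0.82]
[-0.0, -0.01, -0.01] [0.28, -0.01, 0.82]
[-0.0, -0.01, -0.01] [0.28, -0.01, 0.82]
[-0.0, -0.01, -0.01] [0.28, -0.01, 0.82]
[-0.0, -0.01, -0.01] [0.28, -0.01, 0.82]
[-0.0, -0.01, -0.01] [0.29, -0.01, 0.82]
[-0.0, -0.01, -0.01] [0.29, -0.01, 0.82]
[-0.0, -0.01, -0.01] [0.29, -0.01, 0.82]
[-0.0, -0.01, -0.01] [0.29, -0.01, 0.82]
[-0.0, -0.01, -0.01] [0.29, -0.01, 0.82]
[-0.0, -0.01, -0.01] [0.29, -0.01, 0.82]
[0.58739345 0.17243122 0.09273459] 11.1167
```

Emit:
apply_moves(
  angular=[
    [0,-0.01,-0.01],
    [0,-0.01,-0.01],
    [0,-0.01,-0.01],
    [0,-0.01,-0.01],
    [0,-0.01,-0.01],
    [0,-0.01,-0.01],
    [0,-0.01,-0.01],
    [0,-0.01,-0.01],
  ],
  xyz=[
    [0.28,-0.01,0.82],
    [0.28,-0.01,0.82],
    [0.28,-0.01,0.82],
    [0.28,-0.01,0.82],
    [0.28,-0.01,0.82],
    [0.28,-0.01,0.82],
    [0.28,-0.01,0.82],
    [0.28,-0.01,0.82],
  ],
  claw=[1,1,1,1,1,1,1,1],
)

```text
clock: 11.78
position: [0.5896, 0.1658, 0.1696]
tool_rot: [-180.0, 14.7, 97.6]
force: [-0.6, 0.1, -1.1]
gripper_width: 0.0271
grip_force: 19.9
```

Emit:
apply_moves(
  angular=[
    [0,-0.01,-0.01],
    [0,-0.01,-0.01],
    [0,0,0],
    [0,0,0],
  ],
  xyz=[
    [0.28,0,0.82],
    [0.28,0,0.82],
    [0,0,0],
    [0,0,0],
  ],
  claw=[1,1,1,1],
)

```text
clock: 12.12
position: [0.5876, 0.169, 0.1172]
tool_rot: [-179.6, 14.9, 97.8]
force: [0.2, -0.0, -0.5]
gripper_width: 0.0274
grip_force: 19.9
```

```bash
python3 - <<'E'
from h import *
import cv2
s=telemetry.sense();print(s["tool_rot"],s["force"])
P,R=rest_tcp(.01); plan(P,R)
T=cams.get_image("top");S=cams.get_image("side")
for n,c in(("top",T),("side",S)):
    for d in cams.masks_of(n,"syringe_mid"):
        r,k=np.where(d["region"]); print(n,d["p"],d["at"],r.min(),r.max(),k.min(),k.max())
a=cv2.resize(T["image"][150:260,160:300],(560,440),interpolation=2)
b=cv2.resize(S["image"][120:260,170:310],(440,440),interpolation=2)
cv2.imwrite("pics/m4.png",cv2.resize(np.hstack([a,b]),(800,352))[:,:,::-1])
E
```

```text
[-179.64559414   14.90777958   97.78665235] [ 0.16183074 -0.01052185 -0.45894098]
2 rows; pos [0.5876 0.169  0.1172] q [ 21.1  18.2 105.6 -16.5  61.1  22. ] rv [-0.4  0.1 -0.2]
[-0.03, 0.01, -0.02] [0.25, 0.01, 0.7]
[-0.03, 0.01, -0.02] [0.25, 0.01, 0.7]
top 0.72 [272.0, 172.4] 162 187 262 277
top 0.68 [224.4, 197.4] 189 201 210 242
side 0.8 [237.6, 173.1] 158 185 221 255
side 0.8 [292.8, 193.2] 175 224 284 302
```

View pics/m4.png

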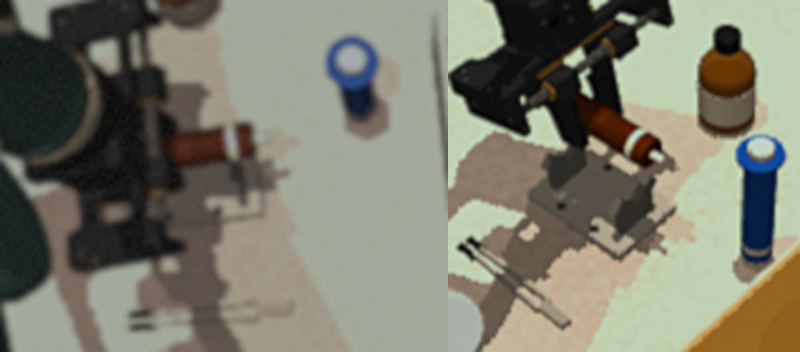

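The syringe hangs above the rest, tip toward the coater. Its barrel foot is at top ~(239,193) and side ~(250,180). Nothing is in the way, so I check the hang and go lower.

```bash
python3 - <<'E'
from h import *
T=cams.get_image("top");S=cams.get_image("side")
from scipy.optimize import least_squares
u=[(T,(239,192.8)),(S,(249.5,179.7))]
r=least_squares(lambda X:np.concatenate([proj(c,X)-p for c,p in u]),[.6,.1,.1])
print("foot",r.x.round(4),r.fun.round(1))
R=Rt(-14.8,8);a=R.as_matrix()[:,2];y=np.array([-np.sin(np.radians(8)),np.cos(np.radians(8)),0])
p=telemetry.sense()["position"]; print("pred foot",(p+.008*a-.0695*y).round(4))
P,R=rest_tcp(.008); plan(P,R,4)
E
```

```text
foot [0.5964 0.0974 0.1192] [ 0.  -0.1 -0.1  0. ]
pred foot [0.6002 0.0991 0.113 ]
4 rows; pos [0.5902 0.17   0.1208] q [ 21.1  18.  105.4 -16.5  61.   22. ] rv [ 0.   0.  -0.3]
[0.0, 0.0, -0.01] [0.13, -0.02, 0.4]
[0.0, 0.0, -0.01] [0.13, -0.02, 0.4]
[0.0, 0.0, -0.01] [0.13, -0.02, 0.4]
[0.0, 0.0, -0.01] [0.13, -0.02, 0.4]
```

Emit:
apply_moves(
  angular=[
    [0,0,0],
    [0,0,0],
    [0,0,0],
    [0,0,0],
    [0,0,0],
  ],
  xyz=[
    [0.13,-0.02,0.4],
    [0.13,-0.02,0.4],
    [0.13,-0.02,0.4],
    [0.13,-0.02,0.4],
    [0,0,0],
  ],
  claw=[1,1,1,1,1],
)

```text
clock: 12.83
position: [0.5857, 0.1719, 0.0652]
tool_rot: [-179.8, 14.9, 97.8]
force: [-0.0, 0.7, -1.1]
gripper_width: 0.0269
grip_force: 20.0
```

```bash
python3 - <<'E'
from h import *
L=[];F=[]
for i in range(6):
    cams.get_image("top"); s=telemetry.sense(); L.append(s["position"]);F.append(s["force"])
L=np.array(L);p=L.mean(0);print(p,L.std(0),np.mean(F,0))
P,R=rest_tcp(0); print(P, "togo tool",R.inv().apply(P-p))
E
```

```text
[0.58522804 0.17186121 0.06688216] [2.26925075e-04 6.60795564e-05 6.89166554e-04] [-0.16456763 -0.29930923 -0.95035385]
[0.58739345 0.17243122 0.06273459] togo tool [0.00131385 0.00222366 0.00394277]
```

Emit:
apply_moves(
  angular=[
    [0,0,0],
    [0,0,0],
    [0,0,0],
  ],
  xyz=[
    [0.01,0.07,0.03],
    [0.01,0,0.03],
    [0,0,0],
  ],
  claw=[1,1,1],
)

```text
clock: 13.38
position: [0.5881, 0.1725, 0.0662]
tool_rot: [-179.9, 14.8, 97.7]
force: [1.0, 0.2, -0.8]
gripper_width: 0.027
grip_force: 19.9
```

Emit:
apply_moves(
  angular=[
    [0,0,0],
    [0,0,0],
    [0,0,0],
  ],
  xyz=[
    [0.01,0,0.03],
    [0.01,0,0.03],
    [0,0,0],
  ],
  claw=[1,1,1],
)

```text
clock: 13.63
position: [0.5879, 0.1725, 0.0642]
tool_rot: [-179.9, 14.8, 97.7]
force: [0.1, -0.1, -1.3]
gripper_width: 0.027
grip_force: 19.9
```

```bash
cat >> h.py <<'E'
def avg(n=5):
    L=[];F=[];Q=[]
    for i in range(n):
        cams.get_image("top"); s=telemetry.sense(); L.append(s["position"]);F.append(s["force"]);Q.append(s["torque"])
    print("p",np.mean(L,0).round(4),"F",np.mean(F,0).round(2),"M",np.mean(Q,0).round(3),"clk",s["clock"],"w",s["gripper_width"]); return np.mean(L,0)
E
python3 -c "
from h import *
avg()"
```

```text
p [0.588  0.1726 0.0643] F [-0.28 -0.14 -0.7 ] M [0.107 0.054 0.   ] clk 13.8833 w 0.02694412715029074
```

Emit:
apply_moves(
  angular=[
    [0,0,0],
    [0,0,0],
    [0,0,0],
  ],
  xyz=[
    [0.01,0,0.03],
    [0.01,0,0.03],
    [0,0,0],
  ],
  claw=[1,1,1],
)

```text
clock: 14.13
position: [0.5882, 0.1728, 0.0626]
tool_rot: [-179.9, 14.8, 97.7]
force: [-0.1, -0.2, -0.5]
gripper_width: 0.0268
grip_force: 19.9
```

Emit:
apply_moves(
  angular=[
    [0,0,0],
    [0,0,0],
  ],
  xyz=[
    [0.01,0,0.04],
    [0,0,0],
  ],
  claw=[1,1],
)

```text
clock: 14.3
position: [0.5886, 0.1729, 0.0621]
tool_rot: [-179.9, 14.8, 97.7]
force: [-1.3, 0.1, 3.0]
gripper_width: 0.0273
grip_force: 19.8
```

```bash
python3 -c "
from h import *
avg()"
```

```text
p [0.5885 0.1729 0.062 ] F [-0.76  0.36  5.04] M [-0.106  0.182 -0.18 ] clk 14.55 w 0.027379948950318922
```

Emit:
apply_moves(
  angular=[
    [0,0,0],
    [0,0,0],
    [0,0,0],
    [0,0,0],
    [0,0,0],
    [0,0,0],
  ],
  xyz=[
    [0,0,0],
    [0,0,0],
    [0,0,0],
    [0,0,0],
    [0,0,0],
    [0,0,0],
  ],
  claw=[0.2,0,-0.2,-0.4,-0.4,-0.4],
)

```text
clock: 15.05
position: [0.5878, 0.1726, 0.0609]
tool_rot: [-179.8, 14.9, 97.7]
force: [-0.4, -0.2, 0.8]
gripper_width: 0.0615
grip_force: 0.0
```

```bash
python3 - <<'E'
from h import *
import cv2
p=avg(2)
S=cams.get_image("side");b=cv2.resize(S["image"][120:260,170:310],(560,560),interpolation=2);cv2.imwrite("pics/s5.png",b[:,:,::-1])
E
```

```text
p [0.5879 0.1726 0.061 ] F [-1.06  0.27 -0.48] M [ 0.044  0.143 -0.019] clk 15.15 w 0.06166960859398892
```

View pics/s5.png

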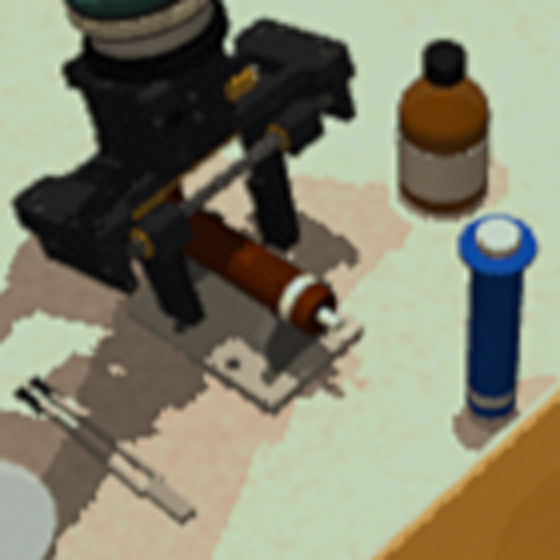

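The syringe (crop ~(270,270)) lies in both saddles with the fingers clear. I retreat along the tool and go to the handle.

Emit:
apply_moves(
  angular=[
    [0,0,0],
    [0,0,0],
    [0,0,0],
    [0,0,0],
    [0,0,0],
    [0,0,0],
    [0,0,0],
    [0,0,0],
  ],
  xyz=[
    [0,0,-0.4],
    [0,0,-0.7],
    [0,0,-0.9],
    [0,0,-0.9],
    [0,0,-0.9],
    [0,0,-0.9],
    [0,0,-0.9],
    [0,0,-0.5],
  ],
  claw=[-0.4,-0.4,-0.4,-0.4,-0.4,-0.4,-0.4,-0.4],
)

```text
clock: 15.87
position: [0.5832, 0.2207, 0.2431]
tool_rot: [179.8, 14.7, 97.7]
force: [0.6, -0.2, -0.0]
gripper_width: 0.0616
grip_force: 0.0
```

```bash
python3 - <<'E'
from h import *
plan([.447,-.182,.25],Rt(0,6),16)
E
```

```text
16 rows; pos [0.5832 0.2207 0.2431] q [ 25.5  13.1  97.7 -14.7  74.1  22.4] rv [ 0.4 14.7  1.7]
[0.0, 0.13, 0.02] [-0.77, -0.39, 0.19]
[0.0, 0.13, 0.02] [-0.77, -0.39, 0.17]
[0.0, 0.13, 0.02] [-0.78, -0.39, 0.16]
[0.0, 0.13, 0.02] [-0.78, -0.39, 0.15]
[0.0, 0.13, 0.02] [-0.78, -0.39, 0.14]
[0.0, 0.13, 0.02] [-0.79, -0.39, 0.12]
[0.0, 0.13, 0.02] [-0.79, -0.38, 0.11]
[0.0, 0.13, 0.02] [-0.79, -0.38, 0.1]
[0.0, 0.13, 0.02] [-0.79, -0.38, 0.09]
[0.0, 0.13, 0.02] [-0.8, -0.38, 0.07]
[0.0, 0.13, 0.02] [-0.8, -0.38, 0.06]
[0.0, 0.13, 0.02] [-0.8, -0.38, 0.05]
[0.0, 0.13, 0.02] [-0.8, -0.38, 0.04]
[0.0, 0.13, 0.02] [-0.8, -0.37, 0.02]
[0.0, 0.13, 0.02] [-0.8, -0.37, 0.01]
[0.0, 0.13, 0.02] [-0.8, -0.37, -0.0]
```

Emit:
apply_moves(
  angular=[
    [0,0.13,0.02],
    [0,0.13,0.02],
    [0,0.13,0.02],
    [0,0.13,0.02],
    [0,0.13,0.02],
    [0,0.13,0.02],
    [0,0.13,0.02],
    [0,0.13,0.02],
  ],
  xyz=[
    [-0.77,-0.39,0.17],
    [-0.77,-0.39,0.17],
    [-0.78,-0.39,0.16],
    [-0.78,-0.39,0.15],
    [-0.78,-0.39,0.14],
    [-0.79,-0.39,0.12],
    [-0.79,-0.38,0.11],
    [-0.79,-0.38,0.1],
  ],
  claw=[-0.4,-0.4,-0.4,-0.4,-0.4,-0.4,-0.4,-0.4],
)

```text
clock: 16.53
position: [0.5133, 0.0176, 0.2445]
tool_rot: [179.8, 7.7, 96.6]
force: [0.5, 0.3, 0.3]
gripper_width: 0.0616
grip_force: 0.0
```

Emit:
apply_moves(
  angular=[
    [0,0.13,0.02],
    [0,0.13,0.02],
    [0,0.13,0.02],
    [0,0.13,0.02],
    [0,0.13,0.02],
    [0,0.13,0.02],
    [0,0.13,0.02],
    [0,0.13,0.02],
  ],
  xyz=[
    [-0.79,-0.38,0.09],
    [-0.8,-0.38,0.07],
    [-0.8,-0.38,0.06],
    [-0.8,-0.38,0.05],
    [-0.8,-0.38,0.04],
    [-0.8,-0.37,0.02],
    [-0.8,-0.37,0.01],
    [-0.8,-0.37,0],
  ],
  claw=[-0.4,-0.4,0,0,0,0,0.1,0.1],
)

```text
clock: 17.2
position: [0.4441, -0.1831, 0.2495]
tool_rot: [179.7, 0.5, 95.5]
force: [-0.5, -0.5, 0.8]
gripper_width: 0.0395
grip_force: 0.0
```

```bash
python3 - <<'E'
from h import *
import cv2
W=cams.get_image("wrist"); p=avg(4); print(telemetry.sense()["tool_rot"])
cv2.imwrite("pics/w6.png",W["image"][:,:,::-1])
yv=np.array([-np.sin(np.radians(6)),np.cos(np.radians(6)),0])
for k in(-.055,0,.055): print(proj(W,np.array([.447,-.182,.115])+k*yv).round(1))
a=atz(W,(278,200),.115); print(a)
E
```

```text
p [ 0.4443 -0.1833  0.2491] F [-0.02  0.23  0.17] M [-0.068  0.057 -0.014] clk 17.45 w 0.039493426429315234
[179.77934846   0.54230462  95.49228891]
[282.7 265. ]
[282.5 204.9]
[282.2 137.8]
[ 0.44286542 -0.1781229   0.115     ]
```

View pics/w6.png

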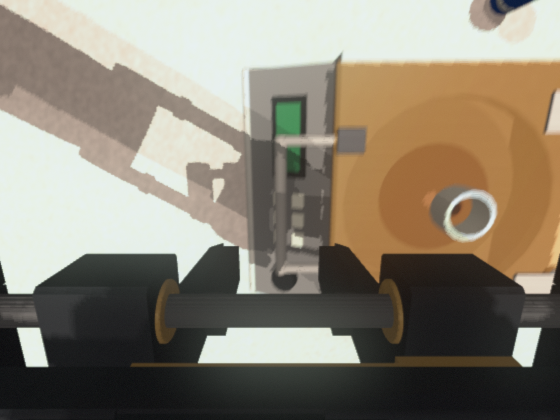

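The bar shows at column ~281, rows 140–268, matching the prediction (282). I narrow the opening and descend.

Emit:
apply_moves(
  angular=[
    [0,0,0],
    [0,0,0],
    [0,0,0],
    [0,0,0],
    [0,0,0],
    [0,0,0],
    [0,0,0],
  ],
  xyz=[
    [0,0.08,0],
    [0,0,0.6],
    [0,0,0.9],
    [0,0,0.9],
    [0,0,0.9],
    [0,0,0.7],
    [0,0,0.2],
  ],
  claw=[0.35,0.35,0.35,0.35,0.35,0.35,0.35],
  newtons=30,
)

```text
clock: 18.03
position: [0.4455, -0.1805, 0.1185]
tool_rot: [-179.9, 0.3, 95.7]
force: [-0.6, 0.2, -0.2]
gripper_width: 0.0284
grip_force: 0.0
```

Emit:
apply_moves(
  angular=[
    [0,0,0],
    [0,0,0],
    [0,0,0],
    [0,0,0],
    [0,0,0],
    [0,0,0],
  ],
  xyz=[
    [0,0,0.1],
    [0,0,0],
    [0,0,0],
    [0,0,0],
    [0,0,0],
    [0,0,0],
  ],
  claw=[0.35,1,1,1,1,1],
)

```text
clock: 18.53
position: [0.4472, -0.1834, 0.1207]
tool_rot: [179.9, 0.6, 95.6]
force: [-6.1, 0.8, 5.0]
gripper_width: 0.0084
grip_force: 29.1
```

```bash
python3 - <<'E'
from h import *
avg(3); print(telemetry.sense()["tool_rot"],telemetry.sense()["grip_force"])
E
```

```text
p [ 0.4472 -0.1835  0.1207] F [-5.09  0.34  5.38] M [-0.049  0.886  0.057] clk 18.6833 w 0.008037940503801182
[179.84931029   0.58854377  95.53652739] 29.085418414324522
```

The bar is gripped. I compute the arc with the tool kept pointing down, so the round bar turns between the pads.

```bash
python3 - <<'E'
import numpy as np
th=np.radians(np.r_[0:60.1:2.5]); r=np.hypot(.242,.004);f=np.arctan2(.004,.242)
x=-r*np.cos(th+f);z=r*np.sin(th+f)
print(np.c_[np.diff(x)/.03,-np.diff(z)/.03].round(2).tolist())
E
```

```text
[[0.01, -0.35], [0.03, -0.35], [0.04, -0.35], [0.06, -0.35], [0.07, -0.34], [0.09, -0.34], [0.1, -0.34], [0.12, -0.33], [0.13, -0.33], [0.15, -0.32], [0.16, -0.31], [0.17, -0.31], [0.19, -0.3], [0.2, -0.29], [0.21, -0.28], [0.22, -0.27], [0.24, -0.26], [0.25, -0.25], [0.26, -0.24], [0.27, -0.23], [0.28, -0.22], [0.29, -0.2], [0.3, -0.19], [0.3, -0.18]]
```

Emit:
apply_moves(
  angular=[
    [0,0,0],
    [0,0,0],
    [0,0,0],
    [0,0,0],
    [0,0,0],
  ],
  xyz=[
    [0,0.01,-0.35],
    [0,0.03,-0.35],
    [0,0.04,-0.35],
    [0,0.06,-0.35],
    [0,0,0],
  ],
  claw=[1,1,1,1,1],
  newtons=30,
)

```text
clock: 19.1
position: [0.4519, -0.1828, 0.1641]
tool_rot: [179.8, 0.6, 95.5]
force: [-3.9, -3.6, -1.7]
gripper_width: 0.0085
grip_force: 29.7
```

```bash
python3 - <<'E'
from h import *
p=avg(3); print(telemetry.sense()["tool_rot"],telemetry.sense()["grip_force"])
E
```

```text
p [ 0.4516 -0.1828  0.1629] F [-2.9  -4.63 -1.85] M [-0.748  0.549  0.016] clk 19.25 w 0.008021574377756384
[179.81218879   0.63110525  95.54490797] 29.770643622614443
```

Emit:
apply_moves(
  angular=[
    [0,0,0],
    [0,0,0],
    [0,0,0],
    [0,0,0],
    [0,0,0],
    [0,0,0],
    [0,0,0],
    [0,0,0],
  ],
  xyz=[
    [0,0.07,-0.34],
    [0,0.09,-0.34],
    [0,0.1,-0.34],
    [0,0.12,-0.33],
    [0,0.13,-0.33],
    [0,0.15,-0.32],
    [0,0.16,-0.31],
    [0,0.17,-0.31],
  ],
  claw=[1,1,1,1,1,1,1,1],
)

```text
clock: 19.92
position: [0.4829, -0.1795, 0.2418]
tool_rot: [179.5, 0.7, 95.5]
force: [7.7, -6.1, -7.4]
gripper_width: 0.008
grip_force: 30.2
```

Emit:
apply_moves(
  angular=[
    [0,0,0],
    [0,0,0],
    [0,0,0],
    [0,0,0],
    [0,0,0],
  ],
  xyz=[
    [0,0.19,-0.3],
    [0,0.2,-0.29],
    [0,0.21,-0.28],
    [0,0.22,-0.27],
    [0,0,0],
  ],
  claw=[1,1,1,1,1],
)

```text
clock: 20.33
position: [0.5095, -0.1767, 0.2765]
tool_rot: [179.3, 0.7, 95.5]
force: [10.4, -6.3, -10.5]
gripper_width: 0.0074
grip_force: 30.5
```

```bash
python3 - <<'E'
from h import *
p=avg(3); print(telemetry.sense()["tool_rot"],telemetry.sense()["grip_force"])
E
```

```text
p [ 0.5083 -0.1768  0.2752] F [  8.93  -6.82 -10.48] M [-0.996 -1.132  0.002] clk 20.4833 w 0.007476543392094496
[179.46804066   0.71552196  95.53431069] 30.429016649723053
```

Emit:
apply_moves(
  angular=[
    [0,0,0],
    [0,0,0],
    [0,0,0],
    [0,0,0],
    [0,0,0],
    [0,0,0],
  ],
  xyz=[
    [0,0.25,-0.24],
    [0,0.26,-0.23],
    [0,0.27,-0.22],
    [0,0.28,-0.21],
    [0,0.29,-0.2],
    [0,0,0],
  ],
  claw=[1,1,1,1,1,1],
  newtons=35,
)

```text
clock: 20.98
position: [0.5476, -0.1727, 0.3095]
tool_rot: [179.6, 0.7, 95.5]
force: [1.4, -6.3, -3.8]
gripper_width: 0.0074
grip_force: 34.8
```

```bash
python3 - <<'E'
from h import *
import cv2
p=avg(3); print(telemetry.sense()["tool_rot"],telemetry.sense()["grip_force"])
S=cams.get_image("side");T=cams.get_image("top");W=cams.get_image("wrist")
for n in("side","top","wrist"): print(n,[(d["p"],d["at"],d["region"].sum()) for l in("lid","syringe_mid") for d in cams.masks_of(n,l)])
v=np.hstack([S["image"][130:420,120:520],W["image"][0:290,100:500]])
cv2.imwrite("pics/m7.png",v[:,:,::-1])
E
```

```text
p [ 0.5464 -0.1728  0.3086] F [ 1.   -6.01 -3.01] M [-0.986  0.071  0.053] clk 21.1333 w 0.007135362357808192
[179.73400199   0.70003265  95.52416388] 34.78959381580353
side [(0.57, [373.7, 226.8], np.int64(1148)), (0.37, [277.8, 152.7], np.int64(806)), (0.9, [227.1, 186.1], np.int64(786)), (0.51, [227.1, 200.3], np.int64(1078)), (0.45, [289.8, 179.3], np.int64(148))]
top [(0.64, [328.5, 172.5], np.int64(1961)), (0.76, [209.9, 203.0], np.int64(587)), (0.53, [272.3, 174.4], np.int64(351))]
wrist [(0.61, [360.9, 155.7], np.int64(29263)), (0.64, [391.2, 13.1], np.int64(880))]
```

View pics/m7.png

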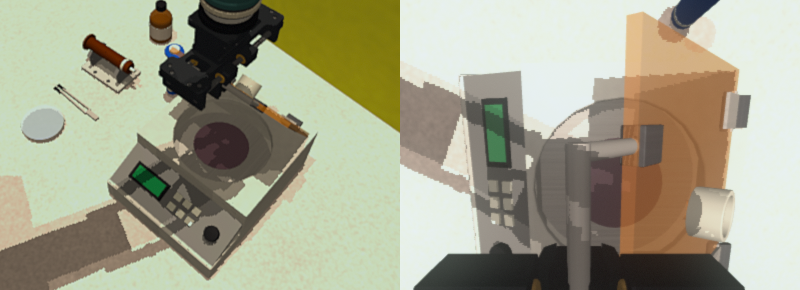

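The lid is up (~53° by the bar's travel), the syringe lies in the rest, and the lid's front edge shows at wrist column ~330. I do the last part of the arc.

Emit:
apply_moves(
  angular=[
    [0,0,0],
    [0,0,0],
    [0,0,0],
    [0,0,0],
    [0,0,0],
    [0,0,0],
  ],
  xyz=[
    [0,0.26,-0.19],
    [0,0.28,-0.18],
    [0,0.28,-0.16],
    [0,0,0],
    [0,0,0],
    [0,0,0],
  ],
  claw=[1,1,1,1,1,1],
)

```text
clock: 22.08
position: [0.5704, -0.1703, 0.3235]
tool_rot: [179.8, 0.7, 95.5]
force: [1.5, -6.8, -5.4]
gripper_width: 0.0069
grip_force: 35.0
```

```bash
python3 - <<'E'
from h import *
import cv2
p=avg(4); d=p-[.4472,-.1835,.1207]; dx=d@[np.cos(np.radians(6)),np.sin(np.radians(6)),0]
print("th x",np.degrees(np.arccos((.242-dx)/.24203))-.947,"th z",np.degrees(np.arcsin((d[2]+.004)/.24203))-.947)
S=cams.get_image("side");W=cams.get_image("wrist")
cv2.imwrite("pics/w8.png",cv2.resize(W["image"],(800,600),interpolation=2)[:,:,::-1])
a=np.radians(6);X=np.array([np.cos(a),np.sin(a),0]);Y=np.array([-np.sin(a),np.cos(a),0]);Z=np.array([0,0,1.])
H=np.array([.4472,-.1835,.115])+.242*X-.004*Z
k=800/560
for th in(56,60,64):
    t=np.radians(th); u=-np.cos(t)*X+np.sin(t)*Z; n=np.sin(t)*X+np.cos(t)*Z
    P=lambda l,y,h:(proj(W,H+l*u+y*Y+h*n)*k).round().tolist()
    print(th,"front top corners",P(.2,.1125,.008),P(.2,-.1125,.008),"bar ends",P(.242,.05,.004),P(.242,-.05,.004),"collar top",P(.1,0,.033))
E
```

```text
p [ 0.5703 -0.1703  0.3235] F [ 2.62 -6.91 -5.95] M [-1.003 -0.153  0.055] clk 22.2833 w 0.0068948304795128515
th x 59.81152953180753 th z 57.72828728237804
56 front top corners [438.0, 30.0] [430.0, 583.0] bar ends [353.0, 238.0] [363.0, 523.0] collar top [565.0, 303.0]
60 front top corners [479.0, 23.0] [459.0, 596.0] bar ends [403.0, 242.0] [405.0, 542.0] collar top [580.0, 304.0]
64 front top corners [526.0, 16.0] [490.0, 608.0] bar ends [462.0, 245.0] [453.0, 560.0] collar top [594.0, 305.0]
```

View pics/w8.png

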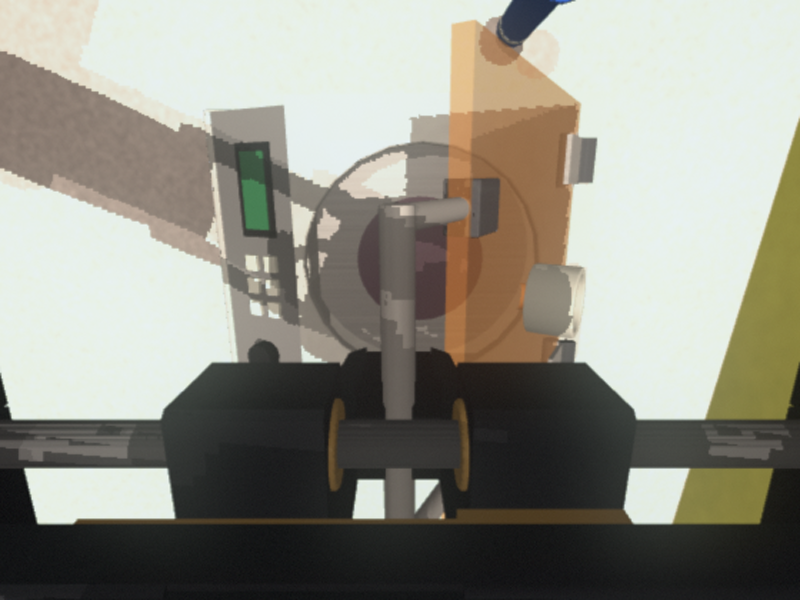

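The front upper corner is at (477,22), against (479,23) predicted for 60°, and the bar is at column 398 against 403. That gives ~59.7°, so I nudge it slightly and check that it holds.

Emit:
apply_moves(
  angular=[
    [0,0,0],
    [0,0,0],
    [0,0,0],
    [0,0,0],
    [0,0,0],
    [0,0,0],
    [0,0,0],
    [0,0,0],
  ],
  xyz=[
    [0,0.03,-0.02],
    [0,0,0],
    [0,0,0],
    [0,0,0],
    [0,0,0],
    [0,0,0],
    [0,0,0],
    [0,0,0],
  ],
  claw=[1,1,1,1,1,1,1,1],
)

```text
clock: 23.05
position: [0.5711, -0.1702, 0.3239]
tool_rot: [179.8, 0.7, 95.5]
force: [2.3, -6.8, -7.0]
gripper_width: 0.007
grip_force: 35.0
```

```bash
python3 - <<'E'
from h import *
p=avg(4); d=p-[.4472,-.1835,.1207]; dx=d@[np.cos(np.radians(6)),np.sin(np.radians(6)),0]
th=np.degrees(np.arccos((.242-dx)/.24203))-.947; print(th)
if 59<th<61.2: print(job.sign_off())
E
```

```text
p [ 0.5711 -0.1702  0.3239] F [ 2.66 -6.45 -6.02] M [-0.994 -0.174  0.037] clk 23.25 w 0.006850500566414858
60.03126972443445
the job is handed in; nothing more can be done
None
```

The syringe lies in the V rest, the lid is held open at about 60° (my estimate from the bar's travel, roughly matched by the wrist camera), and I handed the job in at 23 s while still gripping the handle; the bottle, tweezers and wafer case were not touched.

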